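Find the rattling puzzle tin and hold it out over the puzzle board

ROBOT

A 6-joint arm with a two-finger parallel gripper is mounted at the origin on the work surface. World frame = base frame: x ahead of the robot, y to its left, z up, the work surface at z = 0. Lengths are in mm, angles in rad, forces in N, time in s.
With the tool pointing down it reaches from about 350 to 925 mm from the base axis. Payload 6.4 kg.
Tool frame: the origin (TCP) lies on the front face of the gripper's body, between the roots of the fingers; the fingertips stand 73 mm ahead of it and the grasp point (between the pads) lies 54 mm ahead of it; z points along the fingers, y is the line along which they close (so a half turn about z gives the same grasp; the last joint's range is limited). The gripper opens to 85 mm and grips with 20 to 120 N. Pads are 22 mm wide; open, the fingers measure 114 mm over their backs; the gripper's body (76 mm by 85 mm) begins 54 mm behind the grasp point. The pads swing forward as they close: fully open they stand 13 mm farther back than shut.
Start: joints at [0.988, 0.245, 1.558, -0, 1.339, -0.174], TCP at [258.379, 596.452, 303.89] pointing down, gripper open.
Joint ranges: [-3.13, 3.13], [-1.02, 2.26], [0.13, 2.54], [-0.95, 4.09], [0.21, 2.88], [-2.74, 2.74]. Speed limits (rad/s): [2.57, 2.57, 3.14, 3.14, 3.14, 3.14].

INTERFACE

Orientations are given as a unit quaternion [x, y, z, w].
In Python, from cell import * gives the robot as it stands.
- The arm moves only by the tool play_rows, never from a script. Its arguments are lists of equal length, an entry for each row: "rotation": the turn, a rotation vector about the tool's x, y, z in rad, a list of three; "offset": the shift along the tool's x, y, z in mm, a list of three; "jaw": the finger opening in mm, from 0 to 85.4. In form: {"rotation": [[rx, ry, rz], ...], "offset": [[tx, ty, tz], ...], "jaw": [jaw, ...]}. A call has 1 to 20 rows; each row is the pose to reach, as a shift and turn from the pose commanded when the call began, along the tool's axes at that moment; what a row does not reach only later rows make up. A row lasts 1/12 s, in which the tool goes at most 41.7 mm and 7.16 degrees, less where a joint would pass 70% of its speed; a pose out of reach is approached as far as the arm can. A call with a gripper value outside its range is refused whole. The fingers move at their own pace and stop on an object; "newtons" is the grip in N (left out, the last holds). Time passes only in rows, so rows that repeat a pose let the fingers close. It gives the time, the measured TCP pose, the force, the opening and the grip force at its end, in the units of the state.
- sense(): the state, without advancing time (a new reading comes with each control period).
- capture(name): name is "scene" or "top" or "wrist"; returns a dict with "frame" (420x560x3 uint8, red, green, blue), "z_map" (420x560 float32, mm along the optical axis (not along the pixel's ray), 0 where there is no reading), "fx", "fy", "cx", "cy" (pixels), "T" (4x4, takes a point from camera to world coordinates); the wrist camera has in their place "tool_from_camera" (4x4, takes a point from camera to tool coordinates, whose origin is the TCP and whose axes are the flange's). Camera axes: x right, y down, z forward; pixel columns grow to the right and rows downward; lengths in mm; the calibration is good to about 2 mm. A picture is of the moment at which its call begins: read the wrist's pose just before it.
- sign_off(): hands the job in; it is judged then, once.
Trained networks look in a picture, given as the dict that the camera call returned (one of the last four; its "shot" number tells which), for a name from the list of things; names that differ only in an ending like _2 or _b are one class to them, and where a whole thing is asked for, a point or a joint stands for the part that bears it (a point fixed in the world has none). Each returns a list of dicts, best first, with "confidence" (0 to 1); they miss things now and then, are a little off and sometimes report something else, mostly with a low value. They report only what shows in the picture. A call takes as long as a camera call.
- look_for(query, picture): "centre" ([x, y, z] in mm, in world coordinates, good to about 4 mm: the middle of the surface that is visible of it).
The state is a dict: "time": time; "joints": joint angles; "joint_vel": joint speeds; "tau": joint torques, N m; "tool_pos": TCP position; "tool_rot": TCP orientation; "ft_force": force on the tool from outside, world axes, zero at the start; "ft_torque": the same for the moment, N m; "gripper_width": finger opening in mm; "grip_force": force on a finger pad.
Only numpy, scipy, OpenCV 4.12 (cv2) and the standard library are available. Lean on these libraries where they do the work, as an engineer would, in place of code of your own. Each camera call takes 0.05 s, during which the arm holds its last target. There are 200 camera calls.

TASK

Swing the lamp arm out to the left, right round to its stop, so that it no longer hangs over the tins. Then pick up the tins one at a time and shake each in the air, rocking it well end for end, until you find the one that rattles with a loose ball inside, standing each quiet one back down upright on the bare table; never drop a tin or knock one over, and leave the mug, phone, puzzle box and sorting tray alone. Finish while still holding the rattling tin, upright and still, out over the middle of the puzzle board at a good hand's height (about 150 mm) above it, for the player opposite to see: do not put it down.

Things in the scene. Friction and masses are not known exactly. Their poses are not given: they have to be found in the camera images.
- tin_a: one of three identical sealed oblong tins of bare tinplate with a slip lid, 110 (x) x 64 (y) x 58 mm high, 0.23 to 0.33 kg with contents (weight says nothing about the contents); origin at the centre of its underside, z up. Rigid: may be gripped firmly (30 N or more) from above across its 64 mm width, at the middle of its length
- tin_b: a tin like tin_a, same size and axes. One of the three holds only a loose steel ball (34 mm, 160 g) that can roll 70 mm along the tin (24 mm across) and knock on its walls; the other two are packed tight and stay quiet. Which one is which changes every time, whatever its name or place
- tin_c: a tin like tin_a, same size and axes. Lifted and tipped end-down by more than about 8 degrees (15 is ample), the ball runs to the low end, knocks and stays there when level again: the level tin's moment at the wrist about its y axis then differs by about 0.1 N m between last tipped one way and the other; a quiet tin's by under 0.04
- lamp: table lamp: black round weighted foot (170 mm across, does not move) with an upright 22 mm aluminium post, and on top of it the swinging arm; origin at the centre of the foot's underside; stands to the left of the tins, nearer the robot
- lamp_arm (a joint): angle of the lamp's level arm about its post, rad: grows as the arm swings anticlockwise seen from above, that is out to the robot's left; at first it is at 0 to 0.27, the arm and head hanging over or close beside the left and middle tins; its stop on the left is at 1.15. It turns stiffly (about 1 to 2 N at the lamp_bar point) and stays where it is left; can be pushed from its right-hand side with shut fingers pointing down
- lamp_pivot (a point): point on the lamp arm's vertical pivot axis, at mid height of the bar (241 mm above the table); its x axis points along the bar towards the head. The pivot hub is 38 mm across, its top 257 mm above the table
- lamp_bar (a point): point on the centreline of the lamp arm's level bar, 180 mm from the pivot; the bar is 12 mm wide and 20 mm high and runs straight from the pivot to the head, nothing stands above or below it here
- lamp_head (a point): centre of the round black lamp head at the end of the arm, 385 mm from the pivot; head 120 mm across, its underside 208 mm above the table, its top knob 253 mm
- board_mid (a point): middle of the upper face of the flat puzzle board (200 x 280 mm, 6 mm thick, cork with a wooden edge, fixed, a half-done jigsaw on it), on the far side of the tins; axes as the board's
- mug: white mug, 80 mm across and 95 mm high, left of the board; origin at the centre of its underside; leave alone
- phone: black smartphone lying flat, 74 x 150 x 9 mm, on top of the puzzle box; origin at the centre of its underside; leave alone
- puzzle_box: closed cardboard puzzle box, 150 x 210 x 42 mm, right of the board; origin at the centre of its underside; leave alone
- sort_tray: shallow grey sorting tray with jigsaw pieces, 160 x 130 x 18 mm, right of the tins; origin at the centre of its underside; leave alone

How it is judged:
By the outcome, as a careful person would: the job done as asked, in the order asked, and still so for the second after the job is handed in, while the arm keeps its last pose, push and grip.
It also fails if it takes over 72 s, if anything falls off the work surface, if the arm or the gripper's body presses on something with over 40 N, if the wrist force passes 120 N, or if a joint passes its speed limit or range.

## Working session

There is one attempt and no reset: what is moved stays moved. The work goes in short steps, Python scripts to look and compute and a tool call to move; the robot and the scene stay as the last step left them, time stands still between calls to the robot, and variables do not carry over. Pictures are saved under pics/ and viewed, at most 10 in all, crops included, and the job is handed in when it is done.

Besides the shell and the picture viewer there is one more tool, called after ">>>" as a command line: name --argument value ..., lists and objects as JSON in quotes. play_rows: Moves the arm, as the interface text tells. Its arguments: {"type":"object","properties":{"rotation":{"type":"array"},"offset":{"type":"array"},"jaw":{"type":"array"},"newtons":{"type":"number"}},"required":["rotation","offset","jaw"]}

```bash
mkdir -p pics; ls; python3 - <<'E'
from cell import *
import cv2,numpy as np
s=sense();print({k:np.round(v,3).tolist() for k,v in s.items()})
for n in("scene","top"):
    p=capture(n);cv2.imwrite(f"pics/{n}0.png",p["frame"][:,:,::-1])
    print(n,p["fx"],p["cx"],p["cy"],np.round(p["T"],3).tolist())
    for q in("tin_a","lamp","lamp_head","lamp_bar","lamp_pivot","board_mid","mug"):
        print(q,[(np.round(d["centre"]).tolist(),round(d["confidence"],2)) for d in look_for(q,p)][:4])
E
```

```text
pics
{'time': 0.0, 'joints': [0.988, 0.246, 1.559, 0.0, 1.339, -0.174], 'joint_vel': [0.0, -0.001, 0.001, 0.0, 0.0, 0.0], 'tau': [-0.0, -42.951, -32.613, -0.0, 0.005, 0.0], 'tool_pos': [258.132, 596.09, 302.761], 'tool_rot': [0.203, 0.979, -0.001, -0.0], 'ft_force': [0.546, 0.274, 0.506], 'ft_torque': [-0.005, 0.009, 0.018], 'grip_force': 0.0, 'gripper_width': 85.392}
scene 475.004830923661 283.0975958668856 207.17873402097396 [[-0.378, 0.493, -0.783, 1507.644], [0.925, 0.18, -0.333, 431.313], [-0.023, -0.851, -0.525, 824.121], [0.0, 0.0, 0.0, 1.0]]
tin_a [([492.0, -212.0, 55.0], 0.94), ([481.0, 189.0, 57.0], 0.85), ([456.0, 20.0, 46.0], 0.66)]
lamp [([377.0, 366.0, 217.0], 0.63)]
lamp_head [([528.0, 160.0, 233.0], 0.97)]
lamp_bar [([526.0, 166.0, 236.0], 0.7)]
lamp_pivot [([525.0, 164.0, 236.0], 0.61)]
board_mid [([706.0, 37.0, 4.0], 0.59)]
mug [([701.0, 338.0, 64.0], 0.95)]
top 516.2197898481354 285.4348331958865 208.47817074392705 [[-0.001, -0.987, 0.16, 267.554], [-1.0, 0.0, -0.004, 5.636], [0.004, -0.16, -0.987, 1630.471], [0.0, 0.0, 0.0, 1.0]]
tin_a [([458.0, -216.0, 61.0], 0.93), ([439.0, 176.0, 56.0], 0.81), ([639.0, -380.0, 44.0], 0.72), ([435.0, 11.0, 60.0], 0.66)]
lamp [([369.0, 350.0, 227.0], 0.89), ([437.0, 176.0, 55.0], 0.26)]
lamp_head [([529.0, 135.0, 235.0], 0.86)]
lamp_bar [([528.0, 136.0, 233.0], 0.56)]
lamp_pivot [([526.0, 133.0, 230.0], 0.56)]
board_mid [([702.0, 8.0, 10.0], 0.56)]
mug [([689.0, 337.0, 41.0], 0.84)]
```

View pics/scene0.png

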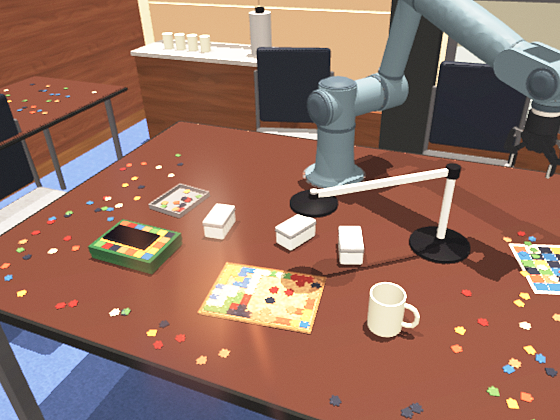

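View pics/top0.png

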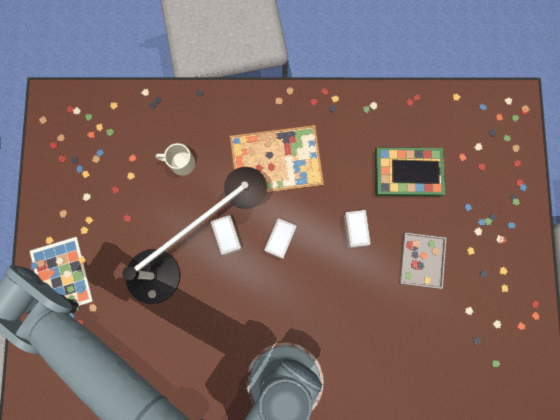

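The pictures show three white tins at top pixels (226,235), (280,239) and (357,229). The lamp arm runs from the pivot (130,272) to the head (246,187), the board is at (277,160) and the mug at (178,158). Next I'll fit them using depth.

```bash
cat > h.py <<'E'
from cell import *
import cv2,numpy as np
from scipy import ndimage
from scipy.spatial.transform import Rotation as R
def cloud(p):
    z=p["z_map"];v,u=np.indices(z.shape)
    T=p["T"] if "T" in p else None
    if T is None:
        s=sense();W=np.eye(4);W[:3,:3]=R.from_quat(s["tool_rot"]).as_matrix();W[:3,3]=s["tool_pos"];T=W@p["tool_from_camera"]
    P=np.stack([(u-p["cx"])*z/p["fx"],(v-p["cy"])*z/p["fy"],z],-1)@T[:3,:3].T+T[:3,3]
    P[z<=0]=np.nan
    return P
def blobs(P,lo,hi,xr,yr,mn=40):
    m=(P[...,2]>lo)&(P[...,2]<hi)&(P[...,0]>xr[0])&(P[...,0]<xr[1])&(P[...,1]>yr[0])&(P[...,1]<yr[1])
    L,n=ndimage.label(m)
    for i in range(1,n+1):
        q=P[L==i]
        if len(q)<mn: continue
        r=cv2.minAreaRect(q[:,:2].astype(np.float32))
        (cx,cy),(w,h),a=r
        if w<h: w,h,a=h,w,a+90
        print(f"c=({cx:.0f},{cy:.0f}) {w:.0f}x{h:.0f} long-axis yaw={(a+90)%180-90:.1f} z={np.median(q[:,2]):.0f} n={len(q)}")
def pose():
    s=sense();print("t",round(s["time"],2),np.round(s["tool_pos"],1),np.round(s["tool_rot"],3),"j",np.round(s["joints"],2),"F",np.round(s["ft_force"],1),"M",np.round(s["ft_torque"],3),"g",round(s["gripper_width"],1),round(s["grip_force"],1));return s
E
python3 - <<'E'
from h import *
for n in("top","scene"):
    P=cloud(capture(n));print(n)
    print("tins");blobs(P,45,72,(330,620),(-300,280))
    print("lamp");blobs(P,195,275,(250,640),(-50,480))
    print("mid");blobs(P,75,105,(560,800),(200,450))
    print("board");blobs(P,3.5,20,(560,820),(-150,180),300)
E
```

```text
top
tins
c=(462,-222) 111x65 long-axis yaw=6.8 z=58 n=754
c=(442,182) 111x64 long-axis yaw=19.4 z=58 n=757
c=(432,15) 110x64 long-axis yaw=-22.9 z=58 n=752
lamp
c=(465,256) 460x118 long-axis yaw=-57.7 z=235 n=2242
mid
c=(676,338) 96x79 long-axis yaw=-63.3 z=90 n=212
board
c=(692,27) 288x209 long-axis yaw=-81.5 z=8 n=3636
scene
tins
c=(463,-225) 116x65 long-axis yaw=6.1 z=57 n=501
c=(433,13) 115x69 long-axis yaw=-24.1 z=57 n=540
c=(443,181) 119x65 long-axis yaw=18.9 z=57 n=605
lamp
c=(470,255) 460x113 long-axis yaw=-57.0 z=235 n=2382
mid
c=(678,336) 94x81 long-axis yaw=-61.8 z=86 n=585
board
c=(691,26) 281x207 long-axis yaw=-82.7 z=6 n=5625
```

```bash
cat >> h.py <<'E'
def rel(wps):
    "wps: (x,y,z,yaw_of_tool_y deg or None, tilt about tool y deg)"
    s=pose();R0=R.from_quat(s["tool_rot"]);y=R0.as_matrix()[:,1];y0=np.degrees(np.arctan2(y[1],y[0]))
    for x,yy,z,yaw,tilt in wps:
        yaw=y0 if yaw is None else yaw
        a=np.radians(yaw);Y=np.array([np.cos(a),np.sin(a),0]);Z=np.array([0,0,-1.]);M=R.from_matrix(np.stack([np.cross(Y,Z),Y,Z],1))*R.from_euler('y',tilt,degrees=True)
        print((x,yy,z,round(yaw),tilt),"off",np.round(R0.inv().apply(np.array([x,yy,z])-s["tool_pos"])).astype(int).tolist(),"rot",np.round((R0.inv()*M).as_rotvec(),3).tolist())
E
python3 - <<'E'
from h import *
piv=np.array([352,434])
def p(phi,d,r=180):
    a=np.radians(phi);return piv+r*np.array([np.cos(a),np.sin(a)])+d*np.array([np.sin(a),-np.cos(a)])
W=[(258,596,370,None,0),(*p(-57.5,50).round(),370,None,0),(*p(-57.5,50).round(),296,None,0)]
W+=[(*p(f,20).round(),296,None,0) for f in range(-57,-9,6)]
rel(W)
E
```

```text
t 0.9 [258.4 596.4 303.9] [0.203 0.979 0.    0.   ] j [ 0.99  0.25  1.56 -0.    1.34 -0.17] F [ 0.4 -0.1 -0. ] M [ 0.025 -0.031 -0.016] g 85.6 0.0
(258, 596, 370, 67, 0) off [0, -1, -66] rot [0.0, 0.0, -0.0]
(np.float64(407.0), np.float64(255.0), 370, 67, 0) off [-272, -254, -66] rot [0.0, 0.0, -0.0]
(np.float64(407.0), np.float64(255.0), 296, 67, 0) off [-272, -254, 8] rot [0.0, 0.0, -0.0]
(np.float64(433.0), np.float64(272.0), 296, 67, 0) off [-289, -228, 8] rot [0.0, 0.0, -0.0]
(np.float64(450.0), np.float64(282.0), 296, 67, 0) off [-301, -212, 8] rot [0.0, 0.0, -0.0]
(np.float64(465.0), np.float64(293.0), 296, 67, 0) off [-310, -196, 8] rot [0.0, 0.0, -0.0]
(np.float64(479.0), np.float64(305.0), 296, 67, 0) off [-318, -180, 8] rot [0.0, 0.0, -0.0]
(np.float64(492.0), np.float64(319.0), 296, 67, 0) off [-325, -162, 8] rot [0.0, 0.0, -0.0]
(np.float64(503.0), np.float64(334.0), 296, 67, 0) off [-329, -144, 8] rot [0.0, 0.0, -0.0]
(np.float64(513.0), np.float64(351.0), 296, 67, 0) off [-331, -124, 8] rot [0.0, 0.0, -0.0]
(np.float64(521.0), np.float64(368.0), 296, 67, 0) off [-332, -105, 8] rot [0.0, 0.0, -0.0]
```

>>> play_rows --rotation '[[0,0,0],[0,0,0],[0,0,0],[0,0,0],[0,0,0],[0,0,0],[0,0,0],[0,0,0],[0,0,0],[0,0,0],[0,0,0],[0,0,0],[0,0,0],[0,0,0],[0,0,0],[0,0,0]]' --offset '[[0,0,-40],[0,0,-66],[-27,-25,-66],[-54,-50,-66],[-81,-76,-66],[-108,-101,-66],[-135,-126,-66],[-162,-152,-66],[-189,-177,-66],[-216,-202,-66],[-243,-228,-66],[-272,-254,-66],[-272,-254,-66],[-272,-254,-30],[-272,-254,8],[-272,-254,8]]' --jaw '[0,0,0,0,0,0,0,0,0,0,0,0,0,0,0,0]'

```text
time: 2.23
tool_pos: [403.8, 253.9, 288.8]
tool_rot: [0.203, 0.979, -0.003, -0.006]
ft_force: [-1.4, 0.2, -1.1]
gripper_width: -0.2
grip_force: 0.0
```

>>> play_rows --rotation '[[0,0,0],[0,0,0],[0,0,0],[0,0,0],[0,0,0],[0,0,0],[0,0,0],[0,0,0],[0,0,0],[0,0,0],[0,0,0],[0,0,0],[0,0,0],[0,0,0],[0,0,0],[0,0,0],[0,0,0],[0,0,0]]' --offset '[[-8,13,0],[-17,26,0],[-23,34,0],[-29,42,0],[-34,50,0],[-38,58,0],[-42,66,0],[-46,74,0],[-50,83,0],[-53,92,0],[-55,101,0],[-57,110,0],[-58,120,0],[-59,130,0],[-60,140,0],[-60,149,0],[-60,149,0],[-60,149,0]]' --jaw '[0,0,0,0,0,0,0,0,0,0,0,0,0,0,0,0,0,0]'

```text
time: 3.73
tool_pos: [521.5, 368.7, 295.9]
tool_rot: [0.203, 0.979, 0.0, 0.0]
ft_force: [0.9, -0.8, 0.9]
gripper_width: -0.0
grip_force: 0.0
```

```bash
python3 - <<'E'
from h import *
pose()
P=cloud(capture("top"));blobs(P,195,262,(250,800),(100,560))
piv=np.array([352,434])
def p(phi,d,r=180):
    a=np.radians(phi);return piv+r*np.array([np.cos(a),np.sin(a)])+d*np.array([np.sin(a),-np.cos(a)])
rel([(*p(f,20).round(),296,None,0) for f in range(-12,13,4)])
E
```

```text
t 3.73 [521.5 368.7 295.9] [0.203 0.979 0.    0.   ] j [ 0.44  0.23  1.6   0.    1.32 -0.72] F [ 0.9 -0.8  0.9] M [-0.007  0.011  0.011] g -0.0 0.0
c=(702,385) 119x118 long-axis yaw=34.9 z=231 n=1377
c=(315,423) 35x17 long-axis yaw=13.7 z=257 n=61
t 3.78 [521.3 368.4 295.9] [0.203 0.979 0.    0.   ] j [ 0.44  0.23  1.6   0.    1.32 -0.72] F [-0.5 -0.7  0.1] M [-0.001 -0.025 -0.058] g 0.2 0.0
(np.float64(524.0), np.float64(377.0), 296, 67, 0) off [1, 9, 0] rot [0.0, 0.0, -0.0]
(np.float64(527.0), np.float64(389.0), 296, 67, 0) off [3, 21, 0] rot [0.0, 0.0, -0.0]
(np.float64(530.0), np.float64(401.0), 296, 67, 0) off [5, 33, 0] rot [0.0, 0.0, -0.0]
(np.float64(532.0), np.float64(414.0), 296, 67, 0) off [8, 46, 0] rot [0.0, 0.0, -0.0]
(np.float64(533.0), np.float64(427.0), 296, 67, 0) off [13, 58, 0] rot [0.0, 0.0, -0.0]
(np.float64(533.0), np.float64(439.0), 296, 67, 0) off [17, 69, 0] rot [0.0, 0.0, -0.0]
(np.float64(532.0), np.float64(452.0), 296, 67, 0) off [23, 81, 0] rot [0.0, 0.0, -0.0]
```

The arm has turned about 0.87 rad with no stop force yet. I'll keep pushing towards +y in small steps.

>>> play_rows --rotation '[[0,0,0],[0,0,0],[0,0,0],[0,0,0],[0,0,0]]' --offset '[[2,5,0],[3,11,0],[5,16,0],[7,21,0],[7,21,0]]' --jaw '[0,0,0,0,0]'

```text
time: 4.2
tool_pos: [523.2, 391.2, 296.0]
tool_rot: [0.203, 0.979, 0.0, 0.0]
ft_force: [0.1, -0.5, 0.9]
gripper_width: -0.1
grip_force: 0.0
```

>>> play_rows --rotation '[[0,0,0],[0,0,0],[0,0,0],[0,0,0]]' --offset '[[2,5,0],[4,10,0],[6,15,0],[6,15,0]]' --jaw '[0,0,0,0]'

```text
time: 4.53
tool_pos: [523.5, 407.4, 295.9]
tool_rot: [0.203, 0.979, 0.0, -0.0]
ft_force: [-0.0, 0.7, 1.1]
gripper_width: -0.1
grip_force: 0.0
```

```bash
python3 - <<'E'
from h import *
p=capture("top");P=cloud(p);blobs(P,195,262,(250,850),(100,560));cv2.imwrite("pics/t1.png",p["frame"][:300,:330,::-1])
pose()
E
```

```text
c=(703,449) 121x115 long-axis yaw=71.3 z=231 n=1332
t 4.58 [523.6 407.  295.9] [0.203 0.979 0.    0.   ] j [ 0.49  0.28  1.53  0.    1.33 -0.67] F [0.2 0.  0.6] M [ 0.017  0.033 -0.059] g -0.2 0.0
```

View pics/t1.png

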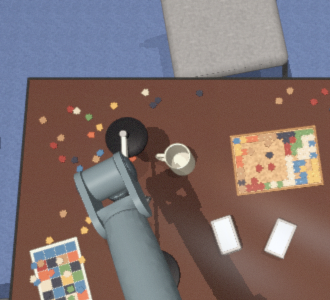

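The head, at pixel (125,137), is still moving with the push, so it isn't at the stop yet.

>>> play_rows --rotation '[[0,0,0],[0,0,0],[0,0,0]]' --offset '[[2,5,0],[4,9,0],[4,9,0]]' --jaw '[0,0,0]'

```text
time: 4.83
tool_pos: [523.5, 417.0, 295.9]
tool_rot: [0.203, 0.979, 0.0, -0.0]
ft_force: [-0.4, -0.3, -0.4]
gripper_width: -0.1
grip_force: 0.0
```

>>> play_rows --rotation '[[0,0,0],[0,0,0],[0,0,0]]' --offset '[[2,5,0],[3,8,0],[3,8,0]]' --jaw '[0,0,0]'

```text
time: 5.08
tool_pos: [524.0, 425.4, 295.9]
tool_rot: [0.203, 0.979, 0.0, 0.0]
ft_force: [0.0, -0.5, -0.2]
gripper_width: -0.0
grip_force: 0.0
```

>>> play_rows --rotation '[[0,0,0],[0,0,0]]' --offset '[[2,5,0],[2,5,0]]' --jaw '[0,0]'

```text
time: 5.25
tool_pos: [524.1, 430.8, 295.9]
tool_rot: [0.203, 0.979, 0.0, 0.0]
ft_force: [0.5, 0.8, 0.2]
gripper_width: -0.0
grip_force: 0.0
```

>>> play_rows --rotation '[[0,0,0],[0,0,0]]' --offset '[[2,5,0],[2,5,0]]' --jaw '[0,0]'

```text
time: 5.42
tool_pos: [524.5, 433.3, 295.9]
tool_rot: [0.203, 0.979, -0.004, -0.0]
ft_force: [-3.3, -13.0, 2.9]
gripper_width: -0.4
grip_force: 6.4
```

```bash
python3 - <<'E'
from h import *
p=capture("top");P=cloud(p);blobs(P,195,262,(250,850),(100,600))
pose()
E
```

```text
c=(699,489) 122x112 long-axis yaw=81.4 z=231 n=1283
t 5.47 [524.5 433.2 295.9] [ 0.203  0.979 -0.004 -0.   ] j [ 0.53  0.32  1.48 -0.01  1.35 -0.63] F [ -3.1 -12.9   4.2] M [-1.951  0.423  0.04 ] g 0.2 6.1
```

The force rose to 13 N, so the arm is at its stop. Backing off and going to the left tin.

```bash
python3 - <<'E'
from h import *
rel([(524,400,296,None,0),(524,400,330,None,0),(442,182,200,109.2,0),(442,182,86,109.2,0)])
E
```

```text
t 5.47 [524.5 433.2 295.9] [ 0.203  0.979 -0.004 -0.   ] j [ 0.53  0.32  1.48 -0.01  1.35 -0.63] F [ -3.1 -12.9   4.2] M [-1.951  0.423  0.04 ] g 0.2 6.1
(524, 400, 296, 67, 0) off [-13, -31, 0] rot [-0.008, 0.001, 0.0]
(524, 400, 330, 67, 0) off [-13, -31, -34] rot [-0.008, 0.001, 0.0]
(442, 182, 200, 109, 0) off [-24, -263, 98] rot [-0.008, -0.002, -0.744]
(442, 182, 86, 109, 0) off [-24, -262, 212] rot [-0.008, -0.002, -0.744]
```

>>> play_rows --rotation '[[0,0,0],[0,0,0],[0,0,-0.12],[0,0,-0.24],[0,0,-0.36],[0,0,-0.48],[0,0,-0.6],[0,0,-0.744],[0,0,-0.744],[0,0,-0.744],[0,0,-0.744],[0,0,-0.744]]' --offset '[[-8,-18,0],[-14,-40,-10],[-17,-78,-10],[-19,-116,5],[-21,-152,25],[-23,-188,50],[-24,-225,70],[-25,-250,90],[-25,-265,98],[-25,-265,98],[-25,-265,98],[-25,-265,98]]' --jaw '[0,0,0,40,85,85,85,85,85,85,85,85]'

```text
time: 6.47
tool_pos: [443.1, 183.1, 199.3]
tool_rot: [-0.167, 0.986, 0.0, 0.001]
ft_force: [-0.2, -0.3, 1.1]
gripper_width: 84.6
grip_force: 0.0
```

```bash
python3 - <<'E'
from h import *
p=capture("wrist");P=cloud(p);blobs(P,45,72,(330,620),(60,280))
P=cloud(capture("top"));blobs(P,195,262,(250,850),(100,600))
rel([(442,182,86,109.2,0)])
E
```

```text
c=(400,61) 11x3 long-axis yaw=-0.1 z=53 n=143
c=(444,181) 110x64 long-axis yaw=19.0 z=58 n=12017
c=(525,473) 461x119 long-axis yaw=5.6 z=235 n=2216
c=(463,123) 26x18 long-axis yaw=17.3 z=240 n=62
t 6.57 [443.1 183.4 199.3] [-0.167  0.986  0.     0.001] j [ 0.16 -0.03  2.07  0.    1.11 -1.75] F [ 0.5 -0.5  0.4] M [ 0.017 -0.036  0.016] g 85.4 0.0
(442, 182, 86, 109, 0) off [2, -1, 113] rot [-0.0, 0.003, 0.001]
```

>>> play_rows --rotation '[[0,0,0],[0,0,0],[0,0,0],[0,0,0],[0,0,0],[0,0,0],[0,0,0],[0,0,0],[0,0,0],[0,0,0]]' --offset '[[0,-2,30],[0,-2,60],[0,-2,90],[0,-2,105],[0,-2,113],[0,-2,113],[0,-2,113],[0,-2,113],[0,-2,113],[0,-2,113]]' --jaw '[85,85,85,85,85,85,50,50,50,50]' --newtons 60

```text
time: 7.4
tool_pos: [444.1, 180.9, 86.7]
tool_rot: [-0.167, 0.986, 0.0, 0.002]
ft_force: [0.3, 1.9, 4.4]
gripper_width: 62.9
grip_force: 66.9
```

>>> play_rows --rotation '[[0,0,0],[0,0,0],[0,0,0],[0,0,0],[0,0,0],[0,0,0],[0,0.1,0],[0,0.2,0],[0,0.3,0],[0,0.4,0],[0,0.4,0],[0,0.4,0],[0,0.4,0],[0,0.3,0],[0,0.2,0],[0,0.1,0],[0,0,0],[0,0,0],[0,0,0],[0,0,0]]' --offset '[[0,0,-15],[0,0,-45],[0,0,-80],[0,0,-115],[0,0,-150],[0,0,-150],[0,0,-150],[0,0,-150],[0,0,-150],[0,0,-150],[0,0,-150],[0,0,-150],[0,0,-150],[0,0,-150],[0,0,-150],[0,0,-150],[0,0,-150],[0,0,-150],[0,0,-150],[0,0,-150]]' --jaw '[50,50,50,50,50,50,50,50,50,50,50,50,50,50,50,50,50,50,50,50]'

```text
time: 9.07
tool_pos: [442.5, 180.4, 235.2]
tool_rot: [-0.167, 0.986, -0.0, -0.0]
ft_force: [-0.1, 0.7, -2.2]
gripper_width: 63.9
grip_force: 68.0
```

```bash
cat >> h.py <<'E'
def moment(n=6):
    v=[]
    for _ in range(n):
        capture("scene");s=sense();Y=R.from_quat(s["tool_rot"]).as_matrix()[:,1];v.append(np.dot(s["ft_torque"],Y))
    pose();print("My",np.round(v,3),"mean",np.mean(v).round(4))
E
python3 -c "from h import *;moment()"
```

```text
t 9.37 [442.8 180.5 234.7] [-0.167  0.986 -0.    -0.   ] j [ 0.15 -0.09  2.05 -0.    1.19 -1.76] F [ 0.  -1.  -2.7] M [ 0.013  0.012 -0.073] g 63.4 68.0
My [ 0.016 -0.011 -0.054  0.009 -0.001  0.007] mean -0.0055
```

>>> play_rows --rotation '[[0,-0.1,0],[0,-0.2,0],[0,-0.3,0],[0,-0.4,0],[0,-0.4,0],[0,-0.4,0],[0,-0.4,0],[0,-0.3,0],[0,-0.2,0],[0,-0.1,0],[0,0,0],[0,0,0],[0,0,0],[0,0,0]]' --offset '[[0,0,0],[0,0,0],[0,0,0],[0,0,0],[0,0,0],[0,0,0],[0,0,0],[0,0,0],[0,0,0],[0,0,0],[0,0,0],[0,0,0],[0,0,0],[0,0,0]]' --jaw '[50,50,50,50,50,50,50,50,50,50,50,50,50,50]'

```text
time: 10.53
tool_pos: [442.7, 180.6, 234.7]
tool_rot: [-0.167, 0.986, 0.0, 0.0]
ft_force: [0.0, 0.2, -2.8]
gripper_width: 63.6
grip_force: 67.9
```

```bash
python3 -c "from h import *;moment()"
```

```text
t 10.83 [442.3 180.4 235. ] [-0.167  0.986  0.     0.   ] j [ 0.15 -0.09  2.05  0.    1.19 -1.76] F [-0.2 -0.4 -2.6] M [0.032 0.018 0.063] g 63.2 67.9
My [0.066 0.01  0.048 0.002 0.028 0.007] mean 0.0269
```

The difference is 0.03, so this tin is quiet. Setting it back down.

>>> play_rows --rotation '[[0,0,0],[0,0,0],[0,0,0],[0,0,0],[0,0,0],[0,0,0],[0,0,0],[0,0,0],[0,0,0],[0,0,0],[0,0,0],[0,0,0],[0,0,0],[0,0,0],[0,0,0]]' --offset '[[0,0,35],[0,0,70],[0,0,105],[0,0,130],[0,0,142],[0,0,147],[0,0,150],[0,0,150],[0,0,150],[0,0,150],[0,0,150],[0,0,150],[0,0,130],[0,0,95],[0,0,55]]' --jaw '[50,50,50,50,50,50,50,50,75,85,85,85,85,85,85]'

```text
time: 12.08
tool_pos: [441.0, 180.2, 179.1]
tool_rot: [-0.167, 0.986, 0.0, -0.003]
ft_force: [1.2, -0.1, 0.1]
gripper_width: 84.9
grip_force: 0.0
```

```bash
python3 - <<'E'
from h import *
P=cloud(capture("scene"));blobs(P,45,72,(330,620),(-300,280))
rel([(442,182,200,109.2,0),(433,14,200,66.5,0),(433,14,86,66.5,0)])
E
```

```text
c=(465,-224) 115x66 long-axis yaw=7.2 z=57 n=500
c=(433,13) 112x67 long-axis yaw=-22.9 z=57 n=572
c=(444,180) 117x64 long-axis yaw=17.8 z=57 n=608
t 12.13 [446.3 181.3 188.8] [-0.167  0.986 -0.     0.006] j [ 0.15 -0.02  2.07  0.    1.08 -1.76] F [4.1 2.2 5.8] M [ 0.105 -0.187 -0.006] g 84.8 0.0
(442, 182, 200, 109, 0) off [4, 2, -11] rot [-0.002, 0.012, 0.0]
(433, 14, 200, 66, 0) off [68, -154, -12] rot [0.002, 0.012, 0.746]
(433, 14, 86, 66, 0) off [69, -153, 102] rot [0.002, 0.012, 0.746]
```

>>> play_rows --rotation '[[0,0,0.12],[0,0,0.24],[0,0,0.36],[0,0,0.48],[0,0,0.6],[0,0,0.72],[0,0,0.746],[0,0,0.746],[0,0,0.746]]' --offset '[[5,-10,-19],[17,-40,-19],[30,-70,-19],[42,-100,-19],[54,-130,-19],[62,-148,-19],[64,-154,-19],[64,-154,-19],[64,-154,-19]]' --jaw '[85,85,85,85,85,85,85,85,85]'

```text
time: 12.88
tool_pos: [432.9, 14.3, 198.9]
tool_rot: [0.203, 0.979, 0.0, 0.0]
ft_force: [0.2, 0.4, 0.5]
gripper_width: 85.1
grip_force: 0.0
```

```bash
python3 - <<'E'
from h import *
p=capture("wrist");P=cloud(p);blobs(P,45,72,(330,620),(-100,110))
rel([(433,14,86,66.5,0),(433,14,86,67.5,0)])
E
```

```text
c=(433,13) 109x64 long-axis yaw=-23.0 z=58 n=11986
t 12.93 [432.8  14.7 198.8] [ 0.203  0.979  0.    -0.   ] j [-0.23 -0.15  2.18  0.    1.12 -1.39] F [ 0.  -0.4 -0.8] M [ 0.049 -0.013 -0.002] g 85.1 0.0
(433, 14, 86, 66, 0) off [0, -1, 113] rot [0.0, -0.0, 0.002]
(433, 14, 86, 68, 0) off [0, -1, 113] rot [0.0, -0.0, -0.016]
```

>>> play_rows --rotation '[[0,0,0],[0,0,0],[0,0,0],[0,0,0],[0,0,0],[0,0,0],[0,0,0],[0,0,0],[0,0,0],[0,0,0]]' --offset '[[0,-1,30],[0,-1,60],[0,-1,90],[0,-1,105],[0,-1,113],[0,-1,113],[0,-1,113],[0,-1,113],[0,-1,113],[0,-1,113]]' --jaw '[85,85,85,85,85,85,50,50,50,50]' --newtons 60

```text
time: 13.77
tool_pos: [433.6, 13.0, 87.4]
tool_rot: [0.204, 0.979, 0.0, 0.002]
ft_force: [1.6, 2.1, 4.0]
gripper_width: 63.5
grip_force: 66.6
```

>>> play_rows --rotation '[[0,0,0],[0,0,0],[0,0,0],[0,0,0],[0,0,0],[0,0,0],[0,0.1,0],[0,0.2,0],[0,0.3,0],[0,0.4,0],[0,0.4,0],[0,0.4,0],[0,0.4,0],[0,0.3,0],[0,0.2,0],[0,0.1,0],[0,0,0],[0,0,0],[0,0,0],[0,0,0]]' --offset '[[0,0,-15],[0,0,-45],[0,0,-80],[0,0,-115],[0,0,-150],[0,0,-150],[0,0,-150],[0,0,-150],[0,0,-150],[0,0,-150],[0,0,-150],[0,0,-150],[0,0,-150],[0,0,-150],[0,0,-150],[0,0,-150],[0,0,-150],[0,0,-150],[0,0,-150],[0,0,-150]]' --jaw '[50,50,50,50,50,50,50,50,50,50,50,50,50,50,50,50,50,50,50,50]'

```text
time: 15.43
tool_pos: [432.3, 13.2, 236.1]
tool_rot: [0.204, 0.979, 0.0, -0.0]
ft_force: [-0.1, 0.5, -2.4]
gripper_width: 63.3
grip_force: 71.7
```

```bash
python3 -c "from h import *;moment(10)"
```

```text
t 15.93 [432.4  13.  235.8] [ 0.204  0.979  0.    -0.   ] j [-0.23 -0.21  2.15  0.    1.2  -1.39] F [ 0.2  0.3 -2.9] M [0.012 0.056 0.01 ] g 63.5 71.7
My [0.014 0.022 0.021 0.086 0.06  0.081 0.064 0.007 0.002 0.057] mean 0.0412
```

>>> play_rows --rotation '[[0,-0.1,0],[0,-0.2,0],[0,-0.3,0],[0,-0.4,0],[0,-0.4,0],[0,-0.4,0],[0,-0.4,0],[0,-0.3,0],[0,-0.2,0],[0,-0.1,0],[0,0,0],[0,0,0],[0,0,0],[0,0,0]]' --offset '[[0,0,0],[0,0,0],[0,0,0],[0,0,0],[0,0,0],[0,0,0],[0,0,0],[0,0,0],[0,0,0],[0,0,0],[0,0,0],[0,0,0],[0,0,0],[0,0,0]]' --jaw '[50,50,50,50,50,50,50,50,50,50,50,50,50,50]'

```text
time: 17.1
tool_pos: [432.5, 13.0, 235.7]
tool_rot: [0.204, 0.979, -0.0, 0.001]
ft_force: [-0.1, -0.1, -2.1]
gripper_width: 63.5
grip_force: 72.1
```

```bash
python3 -c "from h import *;moment(10)"
```

```text
t 17.6 [432.3  13.2 236. ] [ 0.204  0.979 -0.     0.   ] j [-0.23 -0.21  2.15 -0.    1.2  -1.39] F [ 0.7 -0.1 -2. ] M [-0.025 -0.011  0.042] g 63.5 72.1
My [-0.026 -0.023 -0.016 -0.005 -0.032 -0.056 -0.061 -0.096 -0.056 -0.02 ] mean -0.039
```

The difference is 0.08, so this is likely the rattler. One more cycle with a bigger tilt to confirm.

>>> play_rows --rotation '[[0,0.1,0],[0,0.2,0],[0,0.3,0],[0,0.4,0],[0,0.5,0],[0,0.5,0],[0,0.5,0],[0,0.4,0],[0,0.3,0],[0,0.2,0],[0,0.1,0],[0,0,0],[0,0,0],[0,0,0],[0,0,0]]' --offset '[[0,0,0],[0,0,0],[0,0,0],[0,0,0],[0,0,0],[0,0,0],[0,0,0],[0,0,0],[0,0,0],[0,0,0],[0,0,0],[0,0,0],[0,0,0],[0,0,0],[0,0,0]]' --jaw '[50,50,50,50,50,50,50,50,50,50,50,50,50,50,50]'

```text
time: 18.85
tool_pos: [432.3, 13.2, 236.2]
tool_rot: [0.204, 0.979, 0.0, -0.0]
ft_force: [0.0, 0.1, -2.6]
gripper_width: 63.5
grip_force: 72.4
```

```bash
python3 -c "from h import *;moment(16)"
```

```text
t 19.65 [432.4  13.1 235.9] [ 0.204  0.979  0.    -0.   ] j [-0.23 -0.21  2.15  0.    1.2  -1.39] F [-1.  -0.9 -2.8] M [ 0.009 -0.019 -0.02 ] g 63.3 72.4
My [ 0.002  0.031  0.004  0.048  0.026  0.057  0.078  0.029  0.064  0.011
 -0.013  0.069  0.037  0.061  0.053 -0.014] mean 0.0341
```

>>> play_rows --rotation '[[0,-0.1,0],[0,-0.2,0],[0,-0.3,0],[0,-0.4,0],[0,-0.5,0],[0,-0.5,0],[0,-0.5,0],[0,-0.4,0],[0,-0.3,0],[0,-0.2,0],[0,-0.1,0],[0,0,0],[0,0,0],[0,0,0],[0,0,0]]' --offset '[[0,0,0],[0,0,0],[0,0,0],[0,0,0],[0,0,0],[0,0,0],[0,0,0],[0,0,0],[0,0,0],[0,0,0],[0,0,0],[0,0,0],[0,0,0],[0,0,0],[0,0,0]]' --jaw '[50,50,50,50,50,50,50,50,50,50,50,50,50,50,50]'

```text
time: 20.9
tool_pos: [432.5, 13.0, 235.8]
tool_rot: [0.204, 0.979, -0.0, 0.0]
ft_force: [0.2, -0.5, -3.4]
gripper_width: 63.5
grip_force: 73.1
```

```bash
python3 - <<'E'
from h import *
moment(16)
for x,y in((691,26.5),): rel([(433,14,300,66.5,0),(x,y,242,66.5,0),(x,y,242,98,0)])
E
```

```text
t 21.7 [432.4  13.1 235.9] [ 0.204  0.979 -0.     0.   ] j [-0.23 -0.21  2.15 -0.    1.2  -1.39] F [ 0.2  1.  -3.6] M [-0.025  0.006  0.021] g 63.1 73.0
My [-0.003 -0.025 -0.122 -0.062 -0.004 -0.063 -0.081 -0.026 -0.029 -0.088
 -0.096  0.001 -0.021 -0.035 -0.055 -0.004] mean -0.0446
t 21.7 [432.4  13.1 235.9] [ 0.204  0.979 -0.     0.   ] j [-0.23 -0.21  2.15 -0.    1.2  -1.39] F [ 0.2  1.  -3.6] M [-0.025  0.006  0.021] g 63.1 73.0
(433, 14, 300, 66, 0) off [0, 1, -64] rot [-0.0, 0.0, -0.001]
(691, 26.5, 242, 66, 0) off [-232, 116, -6] rot [-0.0, 0.0, -0.001]
(691, 26.5, 242, 98, 0) off [-232, 116, -6] rot [-0.0, 0.0, -0.55]
```

It repeats at about 0.08, so the middle tin rattles. Carrying it over the board.

>>> play_rows --rotation '[[0,0,0],[0,0,0],[0,0,0],[0,0,0],[0,0,0],[0,0,0],[0,0,0],[0,0,0],[0,0,0],[0,0,0],[0,0,0],[0,0,0],[0,0,0],[0,0,0],[0,0,0],[0,0,0],[0,0,0],[0,0,0],[0,0,0],[0,0,0]]' --offset '[[-10,5,-2],[-28,14,-4],[-52,26,-7],[-76,38,-7],[-100,50,-7],[-124,62,-7],[-148,74,-7],[-172,86,-7],[-196,98,-7],[-214,107,-7],[-226,113,-7],[-233,116,-7],[-233,116,-7],[-233,116,-7],[-233,116,-7],[-233,116,-7],[-233,116,-7],[-233,116,-7],[-233,116,-7],[-233,116,-7]]' --jaw '[50,50,50,50,50,50,50,50,50,50,50,50,50,50,50,50,50,50,50,50]'

```text
time: 23.37
tool_pos: [692.2, 26.4, 243.0]
tool_rot: [0.204, 0.979, 0.0, 0.0]
ft_force: [0.3, -0.8, -1.4]
gripper_width: 63.1
grip_force: 73.0
```

```bash
python3 - <<'E'
from h import *
p=capture("scene");cv2.imwrite("pics/end.png",p["frame"][:,:,::-1]);P=cloud(p)
blobs(P,195,218,(600,800),(-100,150));blobs(P,45,72,(330,620),(-300,280));blobs(P,228,262,(250,850),(250,600));pose()
E
```

```text
c=(712,17) 90x75 long-axis yaw=56.7 z=212 n=682
c=(464,-224) 114x65 long-axis yaw=6.2 z=57 n=489
c=(443,180) 114x64 long-axis yaw=19.4 z=57 n=610
c=(520,466) 453x97 long-axis yaw=7.2 z=234 n=2000
t 23.42 [692.2  26.4 243. ] [ 0.204  0.979 -0.     0.   ] j [-0.13  0.4   1.48 -0.    1.26 -1.29] F [-0.1 -0.4 -1.6] M [0.038 0.05  0.012] g 63.4 73.0
```

View pics/end.png

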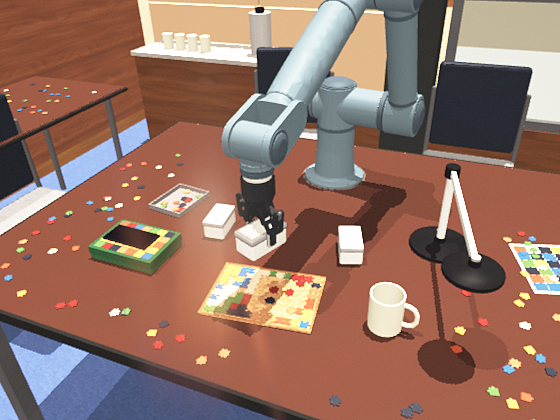

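The tin is held level over the board at (262,240), the lamp is swung out at the right of the picture, and the quiet tins are standing. Handing in.

```bash
python3 -c "from cell import *;print(sign_off())"
```

```text
the job is handed in; nothing more can be done
None
```

I swung the lamp to its left stop and shook two tins: the left was quiet and went back down upright; the middle one rattles (the right one was never lifted), and I handed in holding it level about 150 mm above the middle of the board.

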